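# Stow a seed plaque upright in the sprung rack

### The arm

A 7-joint arm with a two-finger parallel gripper is mounted at the origin on the work surface. World frame = base frame: x ahead of the robot, y to its left, z up, the work surface at z = 0. Lengths are in m, angles in rad, forces in N, time in s.
With the tool pointing down it reaches from about 0.4 to 0.85 m from the base axis. Payload 10.4 kg.
Tool frame: the origin (TCP) lies at the very end of the fingers, on their centre line; the grasp point (between the pads) lies 19 mm behind it; z points along the fingers, y is the line along which they close (so a half turn about z gives the same grasp; the last joint's range is limited). The gripper opens to 87 mm and grips with 3 to 60 N. Pads are 19 mm wide; open, the fingers measure 117 mm over their backs; the gripper's body (75 mm by 190 mm) begins 51 mm behind the grasp point.
Start: joints at [1.199, 0.332, -0.065, 1.46, 0.022, 1.35, -0.088], TCP at [0.214, -0.587, 0.223] pointing down, gripper open.
Joint ranges: [-2.6, 2.6], [-0.5, 2.12], [-1.47, 1.34], [0.16, 2.42], [-1.27, 4.41], [0.06, 2.06], [-2.6, 2.6]. Speed limits (rad/s): [2.22, 2.22, 2.79, 2.79, 3.14, 3.14, 3.14].

### API

Orientations are given as a unit quaternion [x, y, z, w].
In Python, from bench import read_state, cams, workorder gives the robot as it stands.
- The arm moves only by the shell command python3 -m crank 'ROWS' [FORCE]. ROWS is text: rows parted by semicolons, each of 5 numbers parted by spaces: the shift along the tool's x, y, z scaled (see below), then the turn about the tool's z scaled (see below), then the opening, from -1 (shut) to 1 (fully open). In form: dx dy dz yaw jaw; .... A call has 1 to 10 rows; each row shifts and turns the commanded pose from where the row before left it, along the tool's axes as they then stand; what a row does not reach is not made up. The controller multiplies each number of a shift by 200 mm and each number of a turn by 90 degrees. A row lasts 1/10 s, in which the tool goes at most 50 mm and 8.59 degrees, less where a joint would pass 70% of its speed; a pose out of reach is approached as far as the arm can. A call with a number of a shift or a turn outside -1 to 1 is refused whole. A call with a gripper value outside its range is refused whole. The fingers move at their own pace and stop on an object; FORCE is the grip in N (left out, the last holds). Time passes only in rows, so rows that do not move let the fingers close. It gives the time, the measured TCP pose, the force, the opening and the grip force at its end, in the units of the state.
- read_state(): the state, without advancing time (a new reading comes with each control period).
- cams.camera(name): name is "side" or "top"; returns a dict with "img" (384x512x3 uint8, blue, green, red), "K" (3x3 intrinsics, pixels), "xyz" and "attitude" of the camera in the world. Camera axes: x right, y down, z forward; pixel columns grow to the right and rows downward; lengths in m; the calibration is good to about 2 mm. A picture is of the moment at which its call begins. There is no depth.
- workorder.close_job(): hands the job in; it is judged then, once.
The state is a dict: "time": time; "joint_positions": joint angles; "joint_vel": joint speeds; "joint_torque": joint torques, N m; "ee_pos": TCP position; "eef_rot": TCP orientation; "ft_force": force on the tool from outside, world axes, zero at the start; "torque": the same for the moment, N m; "width": finger opening in m; "grip_force": force on a finger pad.
Only numpy, scipy, OpenCV 4.12 (cv2) and the standard library are available. Lean on these libraries where they do the work, as an engineer would, in place of code of your own. Each camera call takes 0.05 s, during which the arm holds its last target. There are 200 camera calls.

### The job

Take the seed plaque off its display easel and stand it on edge, same edge down as on the easel, in the one empty slot of the aluminium rack, pressing it gently past the slot's spring until its lower edge is fully home on the slot floor, centred along the slot and upright. Do not let it drop, do not ram it, and leave the stored plaques and the other things on the table where they are.

Things in the scene. Friction and masses are not known exactly. Their poses are not given: they have to be found in the camera images.
- plaque: Pale wooden plaque with seeds in a round paper inlay: 10 mm thick (its x), 120 mm wide (y), 110 mm tall (z), about 0.17 kg. Origin: centre of its lower edge; z runs up the plaque, x is its face normal. At the start it leans on the easel, about 23 degrees from upright, top towards the robot.
- easel: Fixed black easel, 110 mm wide. The plaque rests on its ledge and leans on its 70 mm tall back board, so the upper 40 mm of the plaque stand free on both faces. Origin: on the table below the plaque's lower edge (which is 30 mm up); y runs along the ledge; the plaque's top leans towards its -x.
- rack: Fixed aluminium rack, 180 mm (x) by 144 mm (y), 67 mm tall, with three slots along its y, at x = -55, 0 and +55 mm, open at both ends; slot floors 12 mm above the table. Origin: on the table below the middle slot. Each slot has a fixed wall on its -x side, face 5 mm from the slot's centre, up to 60 mm above the table, with a flared lip above it to 67 mm.
- rack_mouth (a point): Middle of the middle slot's mouth, 66 mm above the table. On each slot's +x side is a spring-loaded steel leaf: its face stands 2 mm from the slot's centre when free, flared outward to 9 mm over its top 15 mm. So a slot is 7 mm wide at rest, 14 mm at the mouth; the leaf yields up to 7 mm. Entry takes 10 to 15 N at the flare, then 4 to 8 N; the plaque does not sink home by its own weight.
- slot_flag: Small brass clip on the rack's +y side rail beside the one empty slot (fixed, moves with the rack). Its origin is the centre of that slot's floor, where the plaque's origin belongs; x across the slot, y along it, z up. The clip itself sits 68 to 75 mm off along y, up to 29 mm above the table.
- stored_a: Stored darker plaque standing in one of the other slots: 6 mm thick, 100 mm wide, 80 mm tall (its top 92 mm above the table). Origin: centre of its slot's floor. Leave alone.
- stored_b: The same as stored_a, in the other filled slot. Leave alone.
- dish: Loose glass dish, 90 mm across, 18 mm tall, origin under its centre. Leave alone.
- jar: Loose amber glass jar, 60 mm across, 90 mm tall, origin under its centre. Leave alone.
- tin: Loose steel tin, 72 mm across, 60 mm tall, origin under its centre. Leave alone.
- tweezers: Loose steel tweezers, 130 mm long along x, 8 mm high, origin under the middle. Leave alone.
- lens: Loose black hand lens, 72 mm across, handle to 128 mm along +y, 10 mm high, origin under the glass. Leave alone.
Not all that is in view belongs to the job. Several things have the shape of the plaque; the one meant has the colours described above.

How it is judged:
At the end, for the whole second after the job is handed in: The plaque stands, released and at rest, in the empty slot: its lower edge within 3 mm of the slot floor, within 6 mm of the slot's centre across and 15 mm along it, within 4 degrees of upright and of the slot's direction (x of plaque in the frame of slot_flag between -0.006 and 0.006 m and y of plaque in the frame of slot_flag between -0.015 and 0.015 m and z of plaque in the frame of slot_flag between -0.004 and 0.003 m and angle between plaque's own z axis and vertical below 0.07 rad and angle between the y axis of plaque and the y axis of slot_flag, either way round below 0.07 rad and linear speed of plaque below 0.01 m/s and contact force between the fingers and plaque below 0.05 N); the robot touches nothing.
It fails at once if the plaque is dropped (moves faster than 0.3 m/s while no finger touches it) (contact force between the fingers and plaque below 0.01 N and linear speed of plaque above 0.3 m/s).
It fails at once if the plaque is rammed into the rack (more than 60 N) (contact force between plaque and rack above 60 N).
It fails at once if a stored plaque is moved by more than 15 mm or tipped by more than 15 degrees (distance of any of stored_a, stored_b from where it was at the start of the episode above 0.015 m or angle between any of stored_a, stored_b's own z axis and vertical above 0.26 rad).
It fails at once if another thing on the table is moved by more than 30 mm (distance of any of dish, jar, tin, tweezers, lens from where it was at the start of the episode above 0.03 m).
It also fails if it takes over 48 s, if anything falls off the work surface, if the arm or the gripper's body presses on something with over 40 N, if the wrist force passes 120 N, or if a joint passes its speed limit or range.

## Working session

There is one attempt and no reset: what is moved stays moved. The work goes in short steps, Python scripts to look and compute and a shell command to move; the robot and the scene stay as the last step left them, time stands still between calls to the robot, and variables do not carry over. Pictures are saved under pics/ and viewed, at most 10 in all, crops included, and the job is handed in when it is done.

```bash
mkdir -p pics; ls; python3 - <<'E'
from bench import read_state, cams
import cv2,numpy as np
s=read_state();print({k:np.round(v,3).tolist() for k,v in s.items()})
for n in("side","top"):
    c=cams.camera(n);cv2.imwrite(f"pics/{n}0.png",c["img"]);print(n,np.round(c["K"],1).tolist(),c["xyz"],c["attitude"])
E
```

```text
pics
{'time': 0.0, 'joint_positions': [1.199, 0.333, -0.065, 1.461, 0.022, 1.35, -0.089], 'joint_vel': [0.001, -0.0, -0.001, 0.001, 0.001, -0.0, -0.003], 'joint_torque': [0.001, -62.325, 0.026, -38.989, -0.061, 0.04, 0.0], 'ee_pos': [0.213, -0.587, 0.222], 'eef_rot': [0.985, 0.174, -0.0, -0.001], 'ft_force': [0.749, -0.006, 0.432], 'torque': [-0.029, -0.045, -0.0], 'grip_force': 0.0, 'width': 0.087}
side [[430.4, 0.0, 255.2], [0.0, 430.4, 190.0], [0.0, 0.0, 1.0]] [0.10303109 0.7206869  0.69728366] [-0.21004724  0.85764173 -0.45791445  0.10317548]
top [[413.5, 0.0, 255.3], [0.0, 413.5, 189.9], [0.0, 0.0, 1.0]] [ 0.33754831 -0.10132606  1.30618437] [-0.69599015  0.71474587 -0.04156707  0.05484726]
```

View pics/side0.png

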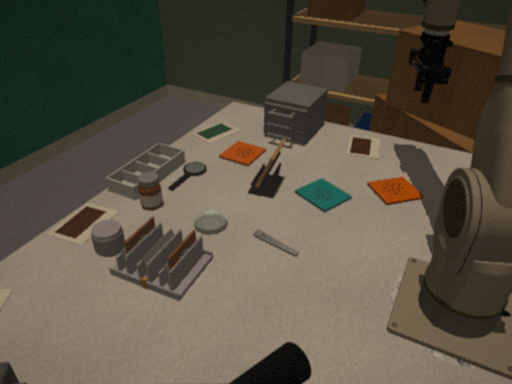

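View pics/top0.png

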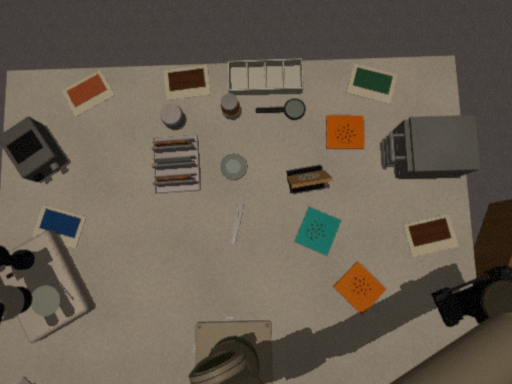

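The easel stands at top (308,179) / side (268,165). Objects with the plaque's shape are the flat orange tile (345,132), flat teal (318,231), flat orange (360,287), and the leaning one on the easel, which is the only candidate on an easel. The rack is at top (177,165), with stored plaques at the first and last slots. I'll enlarge these to confirm.

```bash
python3 - <<'E'
import cv2,numpy as np
t=cv2.imread("pics/top0.png");s=cv2.imread("pics/side0.png")
def c(im,x,y,w,h): return cv2.resize(im[y:y+h,x:x+w],(400,300),interpolation=cv2.INTER_CUBIC)
o=np.vstack([np.hstack([c(t,278,157,60,45),c(t,145,130,64,48*1)]),np.hstack([c(s,235,135,72,54),c(s,105,205,120,90)])])
cv2.imwrite("pics/c1.png",np.clip(o*1.4,0,255).astype(np.uint8))
E
```

```text
(no output)
```

View pics/c1.png

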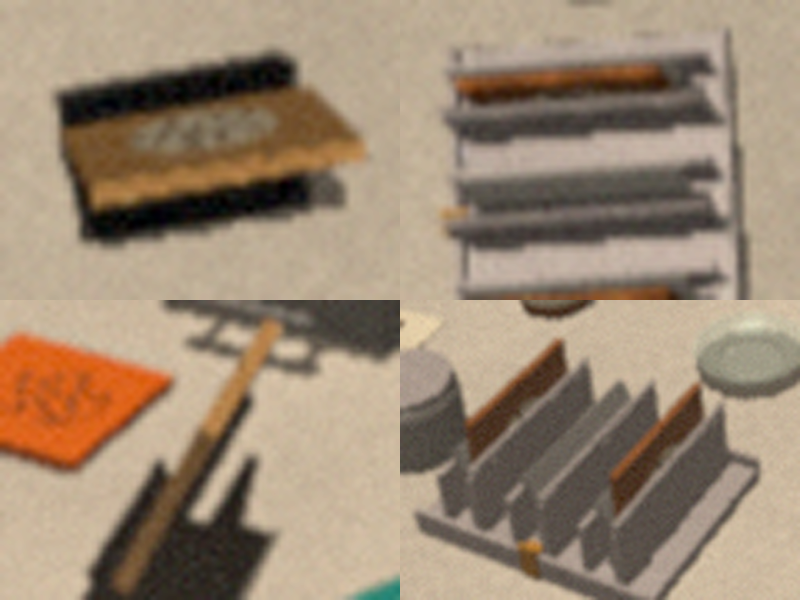

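The leaning plaque on the easel, top crop (210,150), is pale wood with a round paper inlay of seeds, so it is the one meant; the flat tiles are orange and teal. The middle slot is empty, and the clip is on the +y side at top px (153.3,164.4). I'll take finer crops to measure.

```bash
python3 - <<'E'
import cv2,numpy as np
t=cv2.imread("pics/top0.png");s=cv2.imread("pics/side0.png")
def c(im,x,y,w,h,k):
    o=cv2.resize(im[y:y+h,x:x+w],None,fx=k,fy=k,interpolation=cv2.INTER_CUBIC)
    o=np.clip(o*1.5,0,255).astype(np.uint8)
    for i in range(0,w,10): cv2.putText(o,str(x+i),(i*k,8),0,.3,(255,0,0));o[:,i*k]=o[:,i*k]*.8
    for i in range(0,h,10): cv2.putText(o,str(y+i),(0,i*k+4),0,.3,(255,0,0));o[i*k]=o[i*k]*.8
    return o
def pad(o,h): return np.pad(o,((0,h-o.shape[0]),(0,0),(0,0)))
a=c(t,148,130,56,70,8);b=c(t,284,160,50,37,7)
d=c(s,244,134,50,66,6)
cv2.imwrite("pics/c2.png",np.hstack([a,np.vstack([b,pad(cv2.resize(d,(225,297)),301) if 0 else pad(np.pad(d[:301],((0,0),(0,50),(0,0))),301)])]))
cv2.imwrite("pics/c3.png",np.hstack([c(s,108,222,108,74,5),pad(c(s,246,136,42,66,6),370) if 0 else c(s,246,136,42,74,5)]))
E
```

```text
(no output)
```

View pics/c2.png

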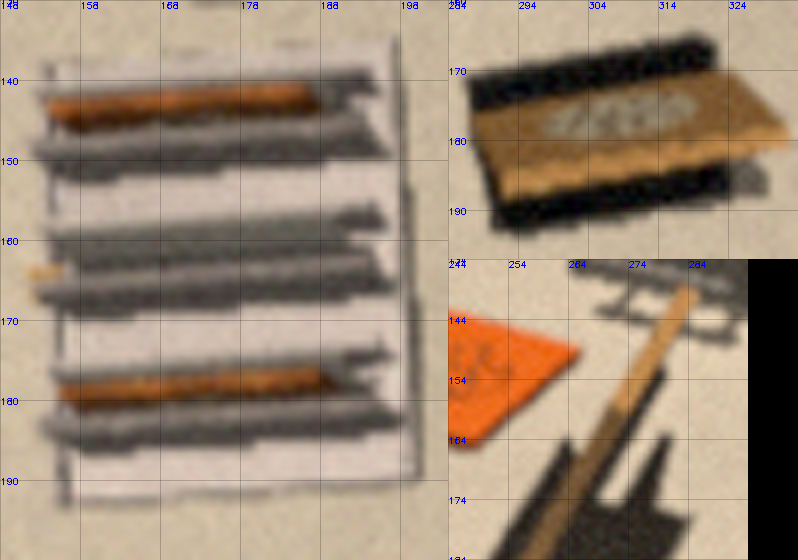

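View pics/c3.png

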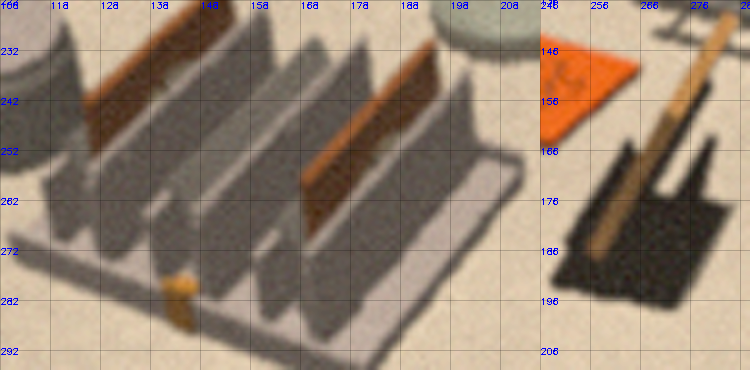

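```bash
cat > h.py <<'E'
import numpy as np
from scipy.spatial.transform import Rotation as R
K={'side':np.array([[430.4,0,255.2],[0,430.4,190],[0,0,1]]),'top':np.array([[413.5,0,255.3],[0,413.5,189.9],[0,0,1]])}
P={'side':[.10303109,.7206869,.69728366],'top':[.33754831,-.10132606,1.30618437]}
Q={'side':[-0.21004724,0.85764173,-0.45791445,0.10317548],'top':[-0.69599015,0.71474587,-0.04156707,0.05484726]}
def proj(n,p):
    c=R.from_quat(Q[n]).inv().apply(np.asarray(p)-P[n]); u=K[n]@c; return u[:2]/u[2]
def onplane(n,uv,z):
    d=R.from_quat(Q[n]).apply(np.linalg.inv(K[n])@[*uv,1]); return np.array(P[n])+d*(z-P[n][2])/d[2]
E
cat > fit.py <<'E'
from h import *
from scipy.optimize import least_squares
# rack: (cam, local, px, wu, wv)
h=.012
rk=[('top',(.09,.072,h),(154,138)),('top',(.09,-.072,h),(197.3,135)),('top',(-.09,-.072,h),(199.8,189.5)),('top',(-.09,.072,h),(156.5,192.5)),
('side',(.09,.072,h),(109.5,269)),('side',(-.09,-.072,h),(212.3,254)),('side',(0,.0715,.029),(143.5,278)),('top',(0,.0715,.029),(154,164.2)),
('top',(.0535,.05,.092),(153.8,143.6)),('top',(.0535,-.05,.092),(187,141.5)),('top',(-.0565,.05,.092),(155.5,178.3)),('top',(-.0565,-.05,.092),(189,176.5))]
def pts(v,L):
    return np.array([v[0],v[1],0])+R.from_euler('z',v[2]).apply(L)
f=lambda v:np.concatenate([proj(c,pts(v,l))-m for c,l,m in rk])
s=least_squares(f,[.45,.15,0],loss='soft_l1');print('rack',s.x.round(4),np.degrees(s.x[2]))
print(f(s.x).reshape(-1,2).round(1).tolist())
def pp(v,L):
    return np.array([v[0],v[1],.03])+(R.from_euler('z',v[2])*R.from_euler('y',-v[3])).apply(L)
pk=[('top',(-.005,.06,.11),(292.1,188.6)),('top',(-.005,-.06,.11),(332.9,180)),('top',(.005,.06,.11),(291.4,185.7)),('top',(.005,-.06,.11),(331.9,178.1)),
('top',(.005,-.06,0),(325,170.3)),('side',(0,.06,.11),(284,139)),('side',(0,.06,0),(257.4,186))]
g=lambda v:np.concatenate([proj(c,pp(v,l))-m for c,l,m in pk])
s=least_squares(g,[.4,-.25,0,.4],loss='soft_l1');v=s.x;print('plaque',v.round(4),np.degrees(v[2:]))
print(g(v).reshape(-1,2).round(1).tolist())
print('topcentre',pp(v,(0,0,.11)),'at .09',pp(v,(0,0,.09)))
print('table pts easel etc')
E
python3 fit.py
```

```text
rack [0.6069 0.1699 0.0427] 2.4487329402902014
[[-0.6, 0.1], [0.5, -0.1], [0.8, 0.5], [-1.1, 0.7], [1.1, 0.9], [1.3, -0.2], [-0.4, -1.0], [-0.9, 0.1], [0.3, -1.2], [-0.0, -1.4], [-0.2, -0.1], [-0.4, -0.7]]
plaque [ 0.5538 -0.2389  0.1692  0.3772] [ 9.69334486 21.61011865]
[[0.2, 0.3], [0.4, 0.8], [0.3, -0.1], [0.9, -0.7], [-0.4, 0.0], [-11.0, 18.8], [0.2, 1.3]]
topcentre [ 0.51388032 -0.24571802  0.13226826] at .09 [ 0.52114093 -0.2444778   0.11367403]
table pts easel etc
```

```bash
sed -i "s/('side',(0,.06,.11),(284,139))/('side',(0,.06,.11),(271,157.5)),('side',(0,-.06,.11),(284.5,138.5))/" fit.py; cat >> fit.py <<'E'
def P2(p): return onplane(*p)
for n,p,z in [('lip far',(263,165),.045),('lip far z30',(263,165),.03)]: 
    print(n,(R.from_euler('z',-v[2]).apply(onplane('side',p,z)-[v[0],v[1],0])).round(3))
for n,p in [('lipTL',(287,171)),('lipTR',(321.5,165)),('boardBL',(291,193)),('boardBR',(324,188))]:
    print(n,[(R.from_euler('z',-v[2]).apply(onplane('top',p,z)-[v[0],v[1],0])).round(3)[:2].tolist() for z in(0,.04,.09)])
E
python3 fit.py; python3 - <<'E'
from bench import read_state
from scipy.spatial.transform import Rotation as R
print(R.from_quat(read_state()['eef_rot']).as_matrix().round(3))
E
```

```text
rack [0.6069 0.1699 0.0427] 2.4487329402902014
[[-0.6, 0.1], [0.5, -0.1], [0.8, 0.5], [-1.1, 0.7], [1.1, 0.9], [1.3, -0.2], [-0.4, -1.0], [-0.9, 0.1], [0.3, -1.2], [-0.0, -1.4], [-0.2, -0.1], [-0.4, -0.7]]
plaque [ 0.5544 -0.2389  0.1487  0.3756] [ 8.52057465 21.52130152]
[[-0.2, -0.3], [0.2, 1.0], [-0.0, -0.8], [0.8, -0.5], [-0.3, 0.2], [1.2, 0.3], [-0.3, -0.3], [-0.4, 1.2]]
topcentre [ 0.51451396 -0.24491296  0.13233094] at .09 [ 0.52176992 -0.24382589  0.11372531]
table pts easel etc
lip far [ 0.014 -0.037  0.045]
lip far z30 [ 0.021 -0.062  0.03 ]
lipTL [[0.029, 0.053], [0.022, 0.057], [0.014, 0.061]]
lipTR [[0.029, -0.059], [0.022, -0.052], [0.014, -0.043]]
boardBL [[-0.043, 0.054], [-0.047, 0.057], [-0.053, 0.062]]
boardBR [[-0.045, -0.052], [-0.05, -0.046], [-0.056, -0.037]]
[[ 0.94   0.342 -0.   ]
 [ 0.342 -0.94   0.001]
 [-0.    -0.001 -1.   ]]
```

The plaque's lower edge is near (0.554,-0.239), yaw about 8.5°. The slot is at (0.607,0.170), yaw about 2.4°. I'll turn and raise the tool first.

```bash
python3 -m crank '0 0 -0.03 -0.087 1;0 0 -0.03 -0.087 1;0 0 -0.03 -0.087 1;0 0 -0.03 -0.087 1;0 0 -0.03 -0.087 1;0 0 -0.03 -0.087 1;0 0 0 -0.087 1;0 0 0 -0.087 1;0 0 0 -0.087 1;0 0 0 -0.087 1' 
cat > go.py <<'E'
import sys,numpy as np
from bench import read_state
from scipy.spatial.transform import Rotation as R
s=read_state();r=R.from_quat(s['eef_rot']);m=r.as_matrix()
t=np.array(list(map(float,sys.argv[1:4])));yaw=float(sys.argv[4])
d=r.inv().apply(t-s['ee_pos']);a=np.degrees(np.arctan2(m[1,1],m[0,1]))
print('pos',s['ee_pos'].round(4),'ang',a.round(2),'shift/200mm',(d/.2).round(3),'turn/90',round(-(yaw-a)/90,3),'t',s['time'],'w',s['width'],'grip',s['grip_force'],'ft',s['ft_force'].round(2) )
E
python3 go.py .5235 -.2435 .28 8.5
```

```text
time: 1.1
ee_pos: [0.2135, -0.5872, 0.2581]
eef_rot: [0.652, 0.758, 0.0, -0.0]
ft_force: [-0.0, 0.4, -0.2]
width: 0.0873
grip_force: 0.0
pos [ 0.2135 -0.5872  0.2581] ang 8.61 shift/200mm [ 1.467  1.79  -0.109] turn/90 0.001 t 1.1 w 0.08725562989111861 grip 0.0 ft [-0.01  0.38 -0.22]
```

```bash
python3 -m crank '0.14 0.17 0 0 1;0.15 0.18 0 0 1;0.15 0.18 0 0 1;0.15 0.18 0 0 1;0.15 0.18 0 0 1;0.15 0.18 0 0 1;0.15 0.18 0 0 1;0.15 0.18 0 0 1;0.15 0.18 0 0 1;0 0 0 0 1' | head -2
python3 go.py .5184 -.2443 .18 8.5
```

```text
time: 2.1
ee_pos: [0.4976, -0.2688, 0.2584]
pos [ 0.4976 -0.2688  0.2584] ang 8.86 shift/200mm [0.104 0.121 0.393] turn/90 0.004 t 2.1 w 0.08717563758728346 grip 0.0 ft [ 0.11 -0.52 -0.44]
```

```bash
python3 -m crank '0.052 0.06 0.1 0 1;0.052 0.06 0.1 0 1;0 0 0.1 0 1;0 0 0.09 0 1;0 0 0 0 1' | head -2
python3 - <<'E'
from bench import cams
import cv2,numpy as np
o=[]
for n,(x,y,w,h) in dict(top=(270,150,80,60),side=(225,90,80,120)).items():
    im=cams.camera(n)["img"][y:y+h,x:x+w]; o.append(np.clip(cv2.resize(im,None,fx=5,fy=5,interpolation=cv2.INTER_CUBIC)*1.5,0,255).astype(np.uint8))
o[0]=np.pad(o[0],((0,300),(0,0),(0,0)));cv2.imwrite("pics/d1.png",np.hstack(o))
E
python3 go.py .5184 -.2443 .104 8.5
```

```text
time: 2.6
ee_pos: [0.5128, -0.2513, 0.1778]
pos [ 0.5142 -0.2519  0.1808] ang 8.28 shift/200mm [0.034 0.026 0.384] turn/90 -0.002 t 2.7 w 0.08681472414575363 grip 0.0 ft [-0.63 -0.27  1.  ]
```

View pics/d1.png

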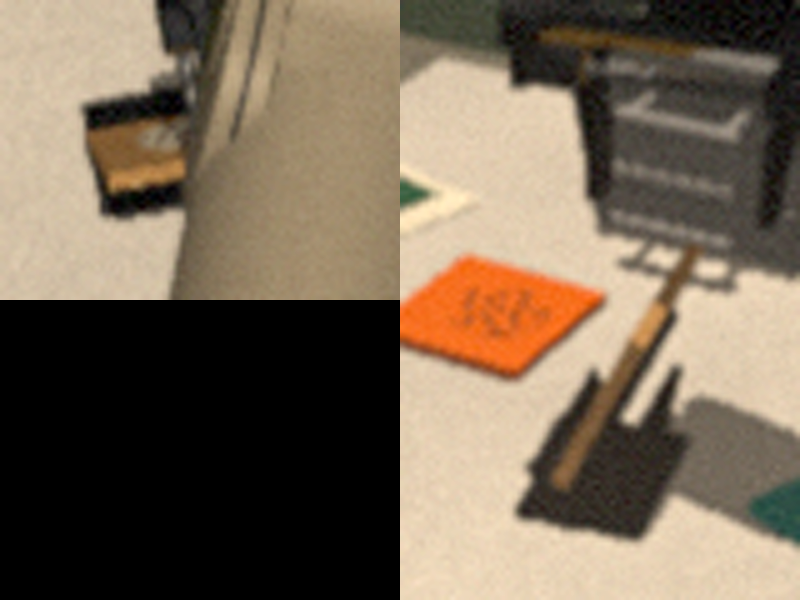

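The plaque top is at crop (690,250), between the fingers at (598,200) and (775,220), so the tool is aligned. I'll descend and close lightly.

```bash
python3 -m crank '0.015 0.015 0.12 0 1;0.015 0.01 0.12 0 1;0 0 0.1 0 1;0 0 0.035 0 1;0 0 0 0 0.4;0 0 0 0 -0.1;0 0 0 0 -0.1' 6
python3 go.py .5184 -.2443 .104 8.5
```

```text
time: 3.4
ee_pos: [0.5193, -0.2455, 0.1071]
eef_rot: [0.654, 0.756, 0.0, 0.001]
ft_force: [0.6, -0.3, 0.6]
width: 0.0703
grip_force: 0.0
pos [ 0.5193 -0.2455  0.1071] ang 8.27 shift/200mm [ 0.007 -0.003  0.015] turn/90 -0.003 t 3.4 w 0.07026968849805681 grip 0.0 ft [ 0.64 -0.3   0.62]
```

```bash
python3 -m crank '0 0 0.01 0 -0.1;0 0 0 0 -0.1;0 0 0 0 -0.1;0 0 0 0 -0.1;0 0 0 0 -0.2;0 0 0 0 -0.2' 6|tail -3
python3 go.py .5184 -.2443 .104 8.5
python3 -m crank '0 0.02 0 0 -0.2;0 0.02 0 0 -0.2;0 0.02 0 0 -0.2;0 0 0 0 -0.2' 6
python3 go.py .5184 -.2443 .104 8.5
```

```text
ft_force: [-1.0, -0.0, -0.3]
width: 0.0362
grip_force: 0.0
pos [ 0.5185 -0.2451  0.1036] ang 8.29 shift/200mm [ 0.004  0.    -0.002] turn/90 -0.002 t 4.0 w 0.03624891045346698 grip 0.0 ft [-0.95 -0.   -0.3 ]
time: 4.4
ee_pos: [0.531, -0.2431, 0.1035]
eef_rot: [0.654, 0.757, 0.0, 0.0]
ft_force: [-0.9, 0.5, -0.3]
width: 0.0349
grip_force: 0.2
pos [ 0.531  -0.2431  0.1035] ang 8.32 shift/200mm [ 0.003 -0.063 -0.003] turn/90 -0.002 t 4.4 w 0.03488749871178429 grip 0.20981917215976864 ft [-0.91  0.47 -0.3 ]
```

```bash
python3 -m crank '0 0.02 0 0 -0.25;0 0.02 0 0 -0.3;0 0.02 0 0 -0.35;0 0.01 0 0 -0.4;0 0 0 0 -0.45;0 0 0 0 -0.5;0 0 0 0 -0.5' 6
python3 go.py .554 -.239 .104 8.5
python3 - <<'E'
from bench import cams
import cv2,numpy as np
x,y,w,h=225,90,80,110
im=cams.camera('side')["img"][y:y+h,x:x+w];cv2.imwrite("pics/d2.png",np.clip(cv2.resize(im,None,fx=5,fy=5,interpolation=cv2.INTER_CUBIC)*1.5,0,255).astype(np.uint8))
E
```

```text
time: 5.1
ee_pos: [0.5441, -0.2414, 0.1036]
eef_rot: [0.654, 0.756, -0.0, 0.0]
ft_force: [-0.4, -0.3, -0.3]
width: 0.0221
grip_force: 0.2
pos [ 0.5441 -0.2414  0.1036] ang 8.28 shift/200mm [ 0.005  0.051 -0.002] turn/90 -0.002 t 5.1 w 0.022085074328308075 grip 0.22251714253798127 ft [-0.42 -0.31 -0.3 ]
```

View pics/d2.png

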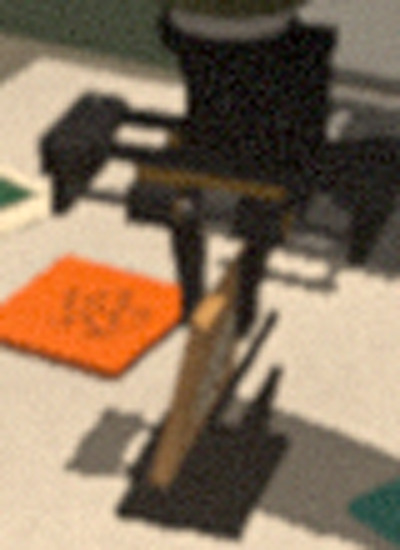

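The plaque is nearly upright between the fingers, with its lower edge at crop (160,485) and its top at (215,300). I'll close gently while following it.

```bash
python3 -m crank '0 0.015 0 0 -0.6;0 0.015 0 0 -0.65;0 0.005 0 0 -0.7;0 0 0 0 -0.75;0 0 0 0 -0.8;0 0 0 0 -0.9;0 0 0 0 -1' 6
python3 -m crank '0 0 0 0 -1;0 0 0 0 -1' 6 | tail -3
python3 go.py .554 -.239 .104 8.5
```

```text
time: 5.85
ee_pos: [0.5513, -0.2402, 0.1035]
eef_rot: [0.654, 0.756, 0.0, 0.0]
ft_force: [2.6, 0.6, -2.7]
width: 0.012
grip_force: 5.9
ft_force: [2.8, 1.7, -2.3]
width: 0.0125
grip_force: 5.8
pos [ 0.5512 -0.2402  0.1035] ang 8.29 shift/200mm [ 0.004  0.015 -0.002] turn/90 -0.002 t 6.05 w 0.012535726074100403 grip 5.84845271485392 ft [ 2.75  1.65 -2.33]
```

```bash
python3 -m crank '0 0.01 0 0 -1;0 0.005 -0.01 0 -1;0 0 -0.02 0 -1;0 0 -0.02 0 -1;0 0 -0.02 0 -1;0 0 -0.02 0 -1;0 0 0 0 -1;0 0 0 0 -1' 15
python3 go.py .554 -.239 .125 8.5
```

```text
time: 6.85
ee_pos: [0.5539, -0.24, 0.1216]
eef_rot: [0.654, 0.756, -0.0, -0.0]
ft_force: [0.9, -0.1, -1.1]
width: 0.0099
grip_force: 15.0
pos [ 0.5539 -0.24    0.1216] ang 8.27 shift/200mm [ 0.005  0.001 -0.017] turn/90 -0.003 t 6.85 w 0.009862240359317317 grip 15.009011382353492 ft [ 0.92 -0.14 -1.11]
```

```bash
python3 -m crank '0 0 0 0 -1;0 0 0 0 -1;0 0 -0.05 0 -1;0 0 -0.1 0 -1;0 0 -0.1 0 -1;0 0 -0.1 0 -1;0 0 -0.1 0.035 -1;0 0 -0.1 0.03 -1;0 0 -0.05 0 -1;0 0 0 0 -1' 45
python3 go.py .6069 .1699 .24 2.45
```

```text
time: 7.85
ee_pos: [0.5548, -0.24, 0.2433]
eef_rot: [0.691, 0.722, 0.0, 0.001]
ft_force: [0.6, 0.2, -3.2]
width: 0.0096
grip_force: 45.0
pos [ 0.5548 -0.24    0.2433] ang 2.52 shift/200mm [2.036 0.35  0.015] turn/90 0.001 t 7.85 w 0.009572871256894606 grip 45.04649715148844 ft [ 0.56  0.23 -3.18]
```

```bash
python3 -m crank '0.08 0.01 0 0 -1;0.15 0.03 0 0 -1;0.2 0.04 0 0 -1;0.22 0.04 0 0 -1;0.22 0.04 0 0 -1;0.22 0.04 0 0 -1;0.22 0.04 0 0 -1;0.22 0.04 0 0 -1;0.22 0.04 0 0 -1;0.15 0.02 0 0 -1' | head -2
python3 -m crank '0.1 0.01 0 0 -1;0.03 0 0 0 -1;0 0 0 0 -1;0 0 0 0 -1' | tail -3
python3 go.py .6069 .1699 .24 2.45
```

```text
time: 8.85
ee_pos: [0.6044, 0.1475, 0.2403]
ft_force: [-0.0, -1.0, -2.5]
width: 0.0098
grip_force: 45.1
pos [0.6068 0.1673 0.2411] ang 2.37 shift/200mm [0.013 0.001 0.005] turn/90 -0.001 t 9.25 w 0.009762334035326163 grip 45.0540898530744 ft [-0.01 -1.02 -2.45]
```

```bash
python3 -m crank '0.013 0 0.08 0 -1;0 0 0.1 0 -1;0 0 0.1 0 -1;0 0 0.09 0 -1;0 0 0 0 -1;0 0 0 0 -1' |tail -3
python3 go.py .6069 .1699 .165 2.45
python3 - <<'E'
from bench import cams
import cv2,numpy as np
o=[]
for n,(x,y,w,h) in dict(side=(95,195,110,110),top=(140,130,50,70)).items():
    im=cams.camera(n)["img"];cv2.imwrite(f'pics/raw_{n}.png',im);im=im[y:y+h,x:x+w];k=550//h; k=5 if n=='side' else 5
    a=np.clip(cv2.resize(im,None,fx=k,fy=k,interpolation=cv2.INTER_CUBIC)*1.5,0,255).astype(np.uint8)
    for i in range(0,w,10): cv2.putText(a,str(x+i),(i*k,8),0,.3,(255,0,0))
    for i in range(0,h,10): cv2.putText(a,str(y+i),(0,i*k+4),0,.3,(255,0,0))
    o.append(a)
o[1]=np.pad(o[1],((0,200),(0,0),(0,0)));cv2.imwrite("pics/d3.png",np.hstack(o))
E
```

```text
ft_force: [-0.1, 1.0, -1.6]
width: 0.01
grip_force: 45.1
pos [0.6066 0.1705 0.1672] ang 2.38 shift/200mm [-0.003  0.001  0.011] turn/90 -0.001 t 9.85 w 0.009956064084339224 grip 45.056227629538625 ft [-0.12  0.97 -1.61]
```

View pics/d3.png

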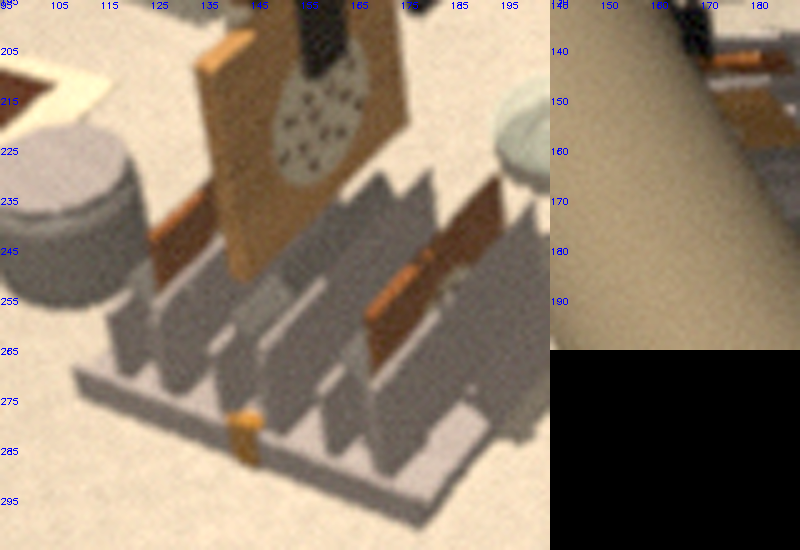

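```bash
python3 - <<'E'
from h import *
for tag,o in(('plaque',(.6067,.1703,.0932)),):
    for l in[(.005,.06,0),(-.005,.06,0),(.005,.06,.11),(-.005,.06,.11),(-.005,-.06,0)]:
        print(tag,l,proj('side',np.array(o)+R.from_euler('z',.0420).apply(l)).round(1))
o=(.6069,.1699,0)
for l in[(-.005,.06,.06),(-.012,.065,.067),(-.005,.07,.06),(-.06,.07,.06),(.05,.07,.06),(.009,.06,.067),(0,.06,.067),(-.09,.072,.012),(.09,.072,.012),(-.09,-.072,.012),(0,.0715,.029),(0.0535,.05,.092),(-.0565,.05,.092)]:
    print(l,proj('side',np.array(o)+R.from_euler('z',.0427).apply(l)).round(1))
E
```

```text
plaque (0.005, 0.06, 0) [140.4 250.4]
plaque (-0.005, 0.06, 0) [144.4 251.8]
plaque (0.005, 0.06, 0.11) [132.7 207.5]
plaque (-0.005, 0.06, 0.11) [137.  208.8]
plaque (-0.005, -0.06, 0) [176.7 219.5]
(-0.005, 0.06, 0.06) [146.5 263.5]
(-0.012, 0.065, 0.067) [147.4 263.6]
(-0.005, 0.07, 0.06) [143.5 266.6]
(-0.06, 0.07, 0.06) [165.7 274.8]
(0.05, 0.07, 0.06) [122.3 258.7]
(0.009, 0.06, 0.067) [140.6 259.1]
(0, 0.06, 0.067) [144.1 260.4]
(-0.09, 0.072, 0.012) [179.6 296.5]
(0.09, 0.072, 0.012) [110.6 269.9]
(-0.09, -0.072, 0.012) [213.6 253.8]
(0, 0.0715, 0.029) [143.1 276.9]
(0.0535, 0.05, 0.092) [124.7 241.2]
(-0.0565, 0.05, 0.092) [168.3 256.5]
```

The +y lower corner at (143,251.6) and the far lower corner at (177,220) match the model to about 1 px, so the plaque is held upright, over the middle slot. I'll nudge 1 mm toward the leaf and descend watching force.

```bash
python3 -m crank '0 0.005 0.04 0 -1;0 0 0.04 0 -1;0 0 0.02 0 -1;0 0 0.01 0 -1;0 0 0 0 -1' |grep -v rot
for i in 1 2; do python3 -m crank '0 0 0.01 0 -1;0 0 0.005 0 -1;0 0 0 0 -1' |grep -E 'ee_|ft'; done
```

```text
time: 10.45
ee_pos: [0.6075, 0.1713, 0.1451]
ft_force: [0.2, 0.5, -2.1]
width: 0.0098
grip_force: 45.1
ee_pos: [0.6077, 0.1713, 0.1425]
ft_force: [-0.3, 0.7, -2.7]
ee_pos: [0.6076, 0.1713, 0.1393]
ft_force: [-0.1, 0.9, -2.4]
```

```bash
python3 -m crank '0 0 0.01 0 -1;0 0 0.005 0 -1;0 0 0 0 -1' 55 |grep -E 'ee_|ft'
python3 -m crank '0 0 0.01 0 -1;0 0 0.005 0 -1;0 0 0 0 -1' |grep -E 'ee_|ft'
python3 -m crank '0 0 0.01 0 -1;0 0 0.005 0 -1;0 0 0 0 -1' |grep -E 'ee_|ft'
```

```text
ee_pos: [0.6076, 0.1713, 0.1363]
ft_force: [0.9, -0.5, -2.2]
ee_pos: [0.6076, 0.1713, 0.1333]
ft_force: [1.3, 0.3, -1.8]
ee_pos: [0.6073, 0.1715, 0.1305]
ft_force: [-2.4, 0.4, 0.4]
```

Contact is with the leaf flare at the expected depth, and sideways force is small. Continuing down.

```bash
python3 -m crank '0 0 0.01 0 -1;0 0 0.01 0 -1;0 0 0 0 -1' |grep -E 'ee_|ft'
python3 -m crank '0 0 0.01 0 -1;0 0 0.01 0 -1;0 0 0 0 -1' |grep -E 'ee_|ft'
python3 -m crank '0 0 0.01 0 -1;0 0 0.01 0 -1;0 0 0 0 -1' |grep -E 'ee_|ft'
```

```text
ee_pos: [0.6072, 0.1716, 0.1263]
ft_force: [-5.1, 0.2, 2.9]
ee_pos: [0.6069, 0.1715, 0.1219]
ft_force: [-4.8, -0.6, 0.3]
ee_pos: [0.6069, 0.1714, 0.1177]
ft_force: [-5.3, 0.2, -1.2]
```

```bash
python3 -m crank '0 -0.003 0.01 0 -1;0 0 0.01 0 -1;0 0 0 0 -1' |grep -E 'ee_|ft|width'
python3 -m crank '0 -0.002 0.01 0 -1;0 0 0.01 0 -1;0 0 0.01 0 -1;0 0 0 0 -1' |grep -E 'ee_|ft|width'
python3 - <<'E'
from bench import cams
import cv2,numpy as np
x,y,w,h=95,195,110,110;k=5
im=cams.camera('side')["img"][y:y+h,x:x+w]
a=np.clip(cv2.resize(im,None,fx=k,fy=k,interpolation=cv2.INTER_CUBIC)*1.5,0,255).astype(np.uint8)
for i in range(0,w,10): cv2.putText(a,str(x+i),(i*k,8),0,.3,(255,0,0))
for i in range(0,h,10): cv2.putText(a,str(y+i),(0,i*k+4),0,.3,(255,0,0))
cv2.imwrite("pics/d4.png",a)
E
python3 go.py .6069 .1699 .0855 2.45
```

```text
ee_pos: [0.6067, 0.1713, 0.114]
ft_force: [-4.4, 0.8, -1.2]
width: 0.0095
ee_pos: [0.6066, 0.1712, 0.1081]
ft_force: [-2.8, 0.4, -0.8]
width: 0.0095
pos [0.6066 0.1712 0.1081] ang 2.44 shift/200mm [-0.007  0.001  0.113] turn/90 -0.0 t 13.6 w 0.009552364885479947 grip 55.18282243749127 ft [-3.5  -0.27 -2.27]
```

View pics/d4.png

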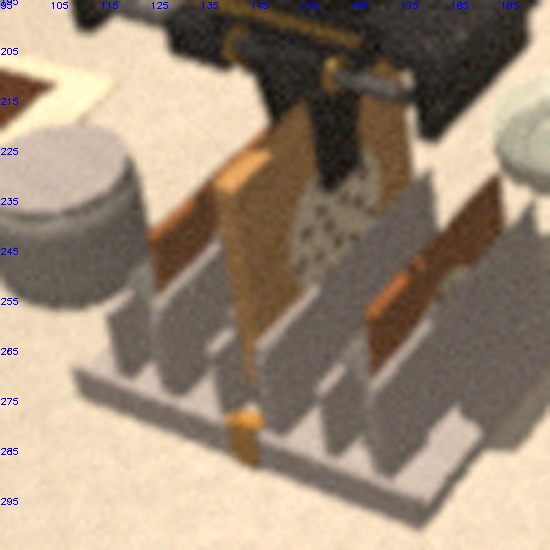

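The plaque is inside the middle slot between leaf and wall, its +y edge running from crop (220,185) to (250,385), and upright. I'll press on to the floor.

```bash
python3 -m crank '-0.003 0 0.01 0 -1;-0.003 0 0.01 0 -1;0 0 0.01 0 -1;0 0 0.01 0 -1;0 0 0.01 0 -1;0 0 0.01 0 -1;0 0 0.01 0 -1;0 0 0.01 0 -1;0 0 0 0 -1' |grep -E 'ee_|ft'
python3 -m crank '0 0 0.01 0 -1;0 0 0.005 0 -1;0 0 0 0 -1' |grep -E 'ee_|ft'
python3 -m crank '0 0 0.005 0 -1;0 0 0.005 0 -1;0 0 0 0 -1' |grep -E 'ee_|ft'
```

```text
ee_pos: [0.6066, 0.17, 0.0922]
ft_force: [-4.2, 0.5, -2.2]
ee_pos: [0.6066, 0.1701, 0.0894]
ft_force: [-5.3, 0.4, -0.0]
ee_pos: [0.6066, 0.1701, 0.0874]
ft_force: [-5.1, -0.5, 0.3]
```

```bash
python3 -m crank '0 0 0.005 0 -1;0 0 0 0 -1' |grep -E 'ee_|ft'
python3 -m crank '0 0 0.005 0 -1;0 0 0 0 -1' |grep -E 'ee_|ft'
python3 -m crank '0 0 0.005 0 -1;0 0 0 0 -1' |grep -E 'ee_|ft'
```

```text
ee_pos: [0.6066, 0.1701, 0.0865]
ft_force: [-4.0, 0.5, 0.8]
ee_pos: [0.6066, 0.1701, 0.0855]
ft_force: [-5.2, 0.0, 0.7]
ee_pos: [0.6067, 0.1701, 0.0846]
ft_force: [-5.8, -0.3, 2.3]
```

```bash
python3 -m crank '0 0 0.005 0 -1;0 0 0 0 -1' |grep -E 'ee_|ft'
python3 -m crank '0 0 0.005 0 -1;0 0 0 0 -1' |grep -E 'ee_|ft'
```

```text
ee_pos: [0.6068, 0.1701, 0.0846]
ft_force: [-8.1, -1.8, 9.7]
ee_pos: [0.607, 0.1701, 0.0845]
ft_force: [-11.4, -3.1, 16.9]
```

The floor is reached: z has stopped at 0.0845 and force is rising. I'll ease off and release slightly.

```bash
python3 -m crank '0 0 -0.005 0 -1;0 0 0 0 -1' |grep -E 'ee_|ft'
python3 -m crank '0 0 0 0 -0.7;0 0 0 0 -0.6;0 0 0 0 -0.5;0 0 0 0 -0.4;0 0 0 0 -0.35;0 0 0 0 -0.35;0 0 0 0 -0.35' |grep -v rot
```

```text
ee_pos: [0.6068, 0.17, 0.0846]
ft_force: [-8.3, -2.4, 9.4]
time: 17.0
ee_pos: [0.6068, 0.1701, 0.0835]
ft_force: [0.1, 0.2, -0.3]
width: 0.0278
grip_force: 0.0
```

Released. I'll rise clear and look.

```bash
python3 -m crank '0 0 -0.05 0 -0.35;0 0 -0.1 0 -0.35;0 0 -0.2 0 -0.35;0 0 -0.2 0 -0.35;0 0 -0.2 0 -0.35;-0.2 -0.2 0 0 -0.35;-0.2 -0.2 0 0 -0.35;-0.2 -0.2 0 0 -0.35;-0.2 -0.2 0 0 -0.35;0 0 0 0 -0.35' |grep -E 'ee_|ft'
python3 - <<'E'
from bench import cams
import cv2,numpy as np
o=[]
for n,(x,y,w,h),k in(('side',(95,200,110,105),5),('top',(146,128,40,70),6)):
    im=cams.camera(n)["img"][y:y+h,x:x+w]
    a=np.clip(cv2.resize(im,None,fx=k,fy=k,interpolation=cv2.INTER_CUBIC)*1.5,0,255).astype(np.uint8)
    for i in range(0,w,10): cv2.putText(a,str(x+i),(i*k,8),0,.3,(255,0,0))
    for i in range(0,h,10): cv2.putText(a,str(y+i),(0,i*k+4),0,.3,(255,0,0))
    o.append(np.pad(a,((0,560-len(a)),(0,0),(0,0))))
cv2.imwrite("pics/d5.png",np.hstack(o))
from h import *
for l in[(.005,.06,.11),(-.005,.06,.11),(.005,-.06,.11),(-.005,-.06,.11)]:
    p=np.array((.6069,.1699,.012))+R.from_euler('z',.0427).apply(l);print(proj('side',p).round(1),proj('top',p).round(1))
E
```

```text
ee_pos: [0.4685, 0.0176, 0.2343]
ft_force: [0.6, -0.7, 0.3]
[138.5 239.6] [148.6 156.2]
[142.6 241. ] [148.7 159.5]
[171.9 208. ] [189.2 153.3]
[175.6 209.1] [189.4 156.6]
```

View pics/d5.png

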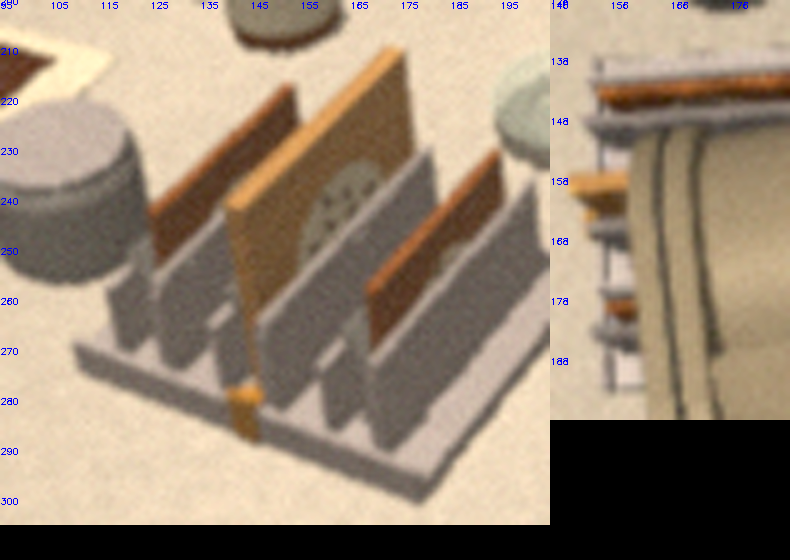

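The side view shows the plaque upright in the middle slot. Its top corners at about (143.4,241.6) and (176,210) are within about 1 px of the fully home prediction, and the stored plaques have not moved. Handing in.

```bash
python3 -c "
from bench import workorder
print(workorder.close_job())"
```

```text
the job is handed in; nothing more can be done
None
```

The plaque stands upright on the floor of the middle slot, released and within about 1 px of the predicted final position in the side view; the job was handed in and returned no verdict.

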